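Unclamp the blind-bored block and hold it bore-up

ROBOT

A 6-joint arm with a two-finger parallel gripper is mounted at the origin on the work surface; the furniture and walls round the work are solid. World frame = base frame: x ahead of the robot, y to its left, z up, the work surface at z = 0. Lengths are in m, angles in rad, forces in N, time in s.
With the tool pointing down it reaches from about 0.325 to 0.775 m from the base axis. Payload 5.5 kg.
Tool frame: the origin (TCP) lies between the finger pads; the fingertips stand 8 mm ahead of it and the grasp point (between the pads) lies 11 mm behind it (tcp_to_tips is the distance from the TCP to the fingertips, in m); z points along the fingers, y is the line along which they close (so a half turn about z gives the same grasp; the last joint's range is limited). The gripper opens to 88 mm and grips with 3 to 60 N. Pads are 20 mm wide; open, the fingers measure 115 mm over their backs; the gripper's body (75 mm by 178 mm) begins 61 mm behind the grasp point.
Start: joints at [-1.204, 0.091, 1.231, -0, 1.82, -0.057], TCP at [0.247, -0.547, 0.231] pointing down, gripper open.
Joint ranges: [-2.87, 2.87], [-0.86, 2.18], [0.17, 2.46], [-1.51, 4.65], [0.06, 2.69], [-2.65, 2.65]. Speed limits (rad/s): [2.57, 2.57, 3.01, 3.14, 3.14, 3.14].

INTERFACE

Orientations are given as a unit quaternion [w, x, y, z].
In Python, from bench import * gives the robot as it stands. Calls block until the motion is done:
- move_to(position, orientation): joint-space move of the TCP to a pose.
- move_l(position, speed=0.15, orientation=None): straight line of the TCP; orientation=None keeps the orientation; speed is the mean speed in m/s.
- movej(angles): joint-space move.
- gripper_open() and close(): open the fingers fully, or close them until they stop; the grip force is fixed at half the most.
- hold(seconds).
- inverse_kinematics(position, orientation): joint angles nearest the present ones, or None.
- state(): the state.
- get_image(name): name is "side" or "top" or "wrist"; returns a dict with "frame" (384x512x3 uint8, blue, green, red), "depth" (384x512 float32, m along the optical axis (not along the pixel's ray), 0 where there is no reading), "camera_matrix" (3x3 intrinsics, pixels), "view" (4x4, takes a point from world to camera coordinates). Camera axes: x right, y up, looking along -z (the intrinsics and any distortion apply to the point x, -y, -z); pixel columns grow to the right and rows downward; lengths in m; the calibration is good to about 2 mm. A picture is of the moment at which its call begins.
A pose or a line that the arm cannot do raises IKError and nothing moves.
- job_done(): hands the job in; it is judged then, once.
The state is a dict: "time": time; "joint_pos": joint angles; "dq": joint speeds; "joint_torque": joint torques, N m; "ee_pos": TCP position; "ee_rot": TCP orientation; "ft_force": force on the tool from outside, world axes, zero at the start; "moment": the same for the moment, N m; "finger_gap": finger opening in m; "finger_force": force on a finger pad.
Only numpy, scipy, OpenCV 4.12 (cv2) and the standard library are available. Lean on these libraries where they do the work, as an engineer would, in place of code of your own. Each camera call takes 0.05 s, during which the arm holds its last target. There are 200 camera calls.

TASK

Slide the vise's jaw at least halfway open by its black knob, then lift the aluminium block out. One side of its square head has a blind hole: find that side, turn the block so that the hole faces straight up, and finish still holding it like that in the gripper, still and clear of everything, at least 20 cm above the bench. Leave the jaw open and do not disturb the two vials or the tape roll.

Things in the scene. Friction and masses are not known exactly. Their poses are not given: they have to be found in the camera images.
- vise: low blue bench vise, fixed to the bench: bed 180 (x) x 84 (y) mm, bed top 20 mm and jaw tops 43 mm above the bench. Origin: centre of its underside; z up. Fixed jaw at its +x end (steel face at x = +50 mm, the block stands against it), moving jaw on its -x side. The moving jaw's lip reaches 4 mm over the block's foot flange, so the block cannot be lifted while it is shut
- jaw (a joint): sliding jaw, m: 0 = shut on the block, grows as the jaw slides along the vise's -x (toward the robot); travel 0.045. It starts at 0 to 0.002. Stiff to slide (about 3 N) and stays where left
- jaw_knob (a point): centre of the black upright knob on the moving jaw, to be gripped or pushed: 24 mm diameter, 32 mm tall, from 50 to 82 mm above the bench; this point is 66 mm above the bench and moves with the jaw
- block: loose aluminium block, 150-250 g, upright on the vise bed: round flange 38 dia x 7 mm, shank 30 mm dia up to 54, square head 34x34x34 mm from 54 to 88 mm above its underside. Its one blind hole, 17 mm dia, 24 mm deep, is in the middle of ONE side of the head (body +x face), facing any way round at the start; other faces plain. Origin: centre of underside, z up, +x out of the hole
- head_center (a point): centre of the block's square head, 71 mm above the block's underside (91 mm above the bench at the start)
- bore_mouth (a point): centre of the bore's mouth on the head's side face, 17 mm from head_center along the block's +x
- vial_a: clear flip-lid vial, 63 x 50 x 90 mm, standing loose behind the vise; leave alone. Origin: centre of underside
- vial_b: clear flip-lid vial like the other, standing loose to the right of the vise; leave alone. Origin: centre of underside
- tape_roll: cream tape roll lying flat, 82 mm diameter, 18 mm high; leave alone. Origin: centre of underside
There are look-alikes about, which are no part of the job. What is shaped like the block but orange is not meant.

How it is judged:
By the outcome, as a careful person would: the job done as asked, in the order asked, and still so for the second after the job is handed in, while the arm keeps its last pose, push and grip.
It also fails if it takes over 69 s, if anything falls off the work surface, if the arm or the gripper's body presses on something with over 40 N, if the wrist force passes 120 N, or if a joint passes its speed limit or range.

## Working session

There is one attempt and no reset: what is moved stays moved. The work goes in short steps, each a Python script; the robot and the scene stay as the last script left them, time stands still between calls to the robot, and variables do not carry over. Pictures are saved under pics/ and viewed, at most 10 in all, crops included, and the job is handed in when it is done.

```bash
ls; mkdir -p pics; python3 - <<'E'
from bench import *
import cv2,numpy as np
s=state();print(s)
for n in("top","side"):
    g=get_image(n);cv2.imwrite(f"pics/{n}0.png",g["frame"]);np.savez(f"{n}0.npz",**g);print(n,g["camera_matrix"],g["view"])
a=cv2.imread("pics/top0.png");b=cv2.imread("pics/side0.png")
E
```

```text
pics
{'time': 0.0, 'joint_pos': array([-1.20366218e+00,  9.18469629e-02,  1.23185479e+00,  2.39250219e-05,
        1.81976693e+00, -5.66951227e-02]), 'dq': array([-6.41158533e-05,  1.74545166e-03,  1.73853594e-03, -5.84573047e-04,
       -1.50538175e-03,  3.74612934e-04]), 'joint_torque': array([ 1.13409408e-04, -4.46459091e+01, -4.06442177e+01,  6.97562518e-02,
        2.93458393e-02, -1.63190512e-04]), 'ee_pos': array([ 0.24666572, -0.54666197,  0.22953153]), 'ee_rot': array([-9.28533343e-04,  9.77628949e-01,  2.10334869e-01, -1.33557705e-04]), 'ft_force': array([-0.31642967,  0.32994746,  0.05051061]), 'moment': array([-0.02835489,  0.04241564,  0.00144993]), 'finger_force': 0.0, 'finger_gap': 0.08790018280753761}
top [[495.73196458   0.         256.72574819]
 [  0.         495.73196458 202.63395847]
 [  0.           0.           1.        ]] [[ 0.07927902 -0.99685139  0.00146243 -0.32582433]
 [ 0.97604443  0.07792227  0.20313885 -0.42298774]
 [-0.20261321 -0.01467725  0.97914885 -1.27757825]
 [ 0.          0.          0.          1.        ]]
side [[464.1657478    0.         262.00878613]
 [  0.         464.1657478  192.84515665]
 [  0.           0.           1.        ]] [[ 0.99988531 -0.00623858  0.01380013 -0.42892123]
 [-0.00869556  0.50956091  0.86039065  0.08493543]
 [-0.01239962 -0.86041197  0.50944822 -1.32900525]
 [ 0.          0.          0.          1.        ]]
```

View pics/top0.png

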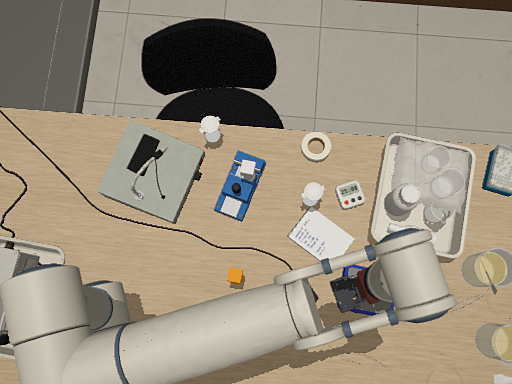

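View pics/side0.png

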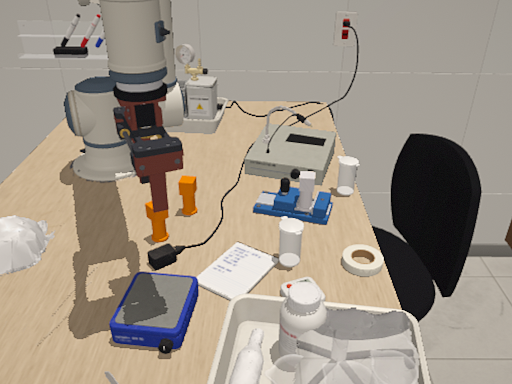

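Top view: the vise is at about (240,187), with the knob at (236,188), the block head at (247,170), the vials at (210,130) and (312,195), and the tape at (316,147). The side view shows the block at (307,190). Next I'll locate these with depth and enlarge crops.

```bash
cat > h.py <<'E'
import numpy as np,cv2
def cloud(g):
    K,V,d=g["camera_matrix"],g["view"],g["depth"]
    v,u=np.mgrid[:d.shape[0],:d.shape[1]]
    P=np.stack([(u-K[0,2])/K[0,0]*d,-(v-K[1,2])/K[1,1]*d,-d],-1)
    return (P-V[:3,3])@V[:3,:3]
def ray(g,u,v,z):
    K,V=g["camera_matrix"],g["view"];R=V[:3,:3]
    c=-R.T@V[:3,3];r=R.T@np.array([(u-K[0,2])/K[0,0],-(v-K[1,2])/K[1,1],-1]);return c+r*(z-c[2])/r[2]
def proj(g,p):
    K,V=g["camera_matrix"],g["view"];q=V[:3,:3]@np.array(p)+V[:3,3]
    return np.array([K[0,0]*q[0]/-q[2]+K[0,2],K[1,1]*-q[1]/-q[2]+K[1,2]])
E
python3 - <<'E'
from h import *
g=np.load("top0.npz");f=g["frame"];P=cloud(g);hsv=cv2.cvtColor(f,cv2.COLOR_BGR2HSV)
roi=np.zeros(f.shape[:2],bool);roi[145:225,208:270]=1
ok=roi&(g["depth"]>0)
blue=ok&(hsv[...,0]>95)&(hsv[...,0]<125)&(hsv[...,1]>120)
r=cv2.minAreaRect(P[blue][:,:2].astype(np.float32)*1000);print("blue",r)
big=(roi&(P[...,2]>.008)&(P[...,2]<.15))
print("vise rect",cv2.minAreaRect(P[big][:,:2].astype(np.float32)*1000))
h=ok&(P[...,2]>.102)&(P[...,2]<.116);print("head",h.sum(),P[h].mean(0),cv2.minAreaRect(P[h][:,:2].astype(np.float32)*1000))
k=ok&(P[...,2]>.075)&(P[...,2]<.09)&(hsv[...,2]<70);print("knob",k.sum(),P[k].mean(0))
for n,(a,b,c,d) in dict(va=(112,142,195,224),vb=(180,210,298,326),tape=(130,165,298,334)).items():
    Q=P[a:b,c:d].reshape(-1,3);m=Q[:,2]>(.07 if n!='tape' else .01);print(n,Q[m].mean(0),Q[m].max(0),Q[m].min(0))
s=cv2.imread("pics/side0.png")[155:235,235:375];t=f[145:225,190:330]
cv2.imwrite("pics/c1.png",np.vstack([cv2.resize(i,None,fx=3.7,fy=3.7,interpolation=2) for i in(s,t)]))
E
```

```text
blue ((498.5478515625, -240.50967407226562), (82.08092498779297, 178.3909149169922), 73.20166778564453)
vise rect ((501.864013671875, -230.96847534179688), (102.3088607788086, 179.9189910888672), 73.31036376953125)
head 174 [ 0.52594769 -0.25998872  0.10792382] ((526.4876098632812, -260.19000244140625), (34.00227355957031, 35.16926956176758), 83.70401763916016)
knob 55 [ 0.47697016 -0.23412614  0.08125388]
va [ 0.62913481 -0.15310522  0.11735441] [ 0.66685497 -0.12340608  1.33734101] [ 0.17983164 -0.31058961  0.07039222]
vb [ 0.47672435 -0.43255536  0.10063371] [ 0.50473821 -0.31058961  1.33734101] [ 0.17983164 -0.46271093  0.07068608]
tape [ 0.62311818 -0.43957032  0.03302534] [ 0.67221877 -0.31058961  1.33734101] [ 0.17983164 -0.48230699  0.01011842]
```

View pics/c1.png

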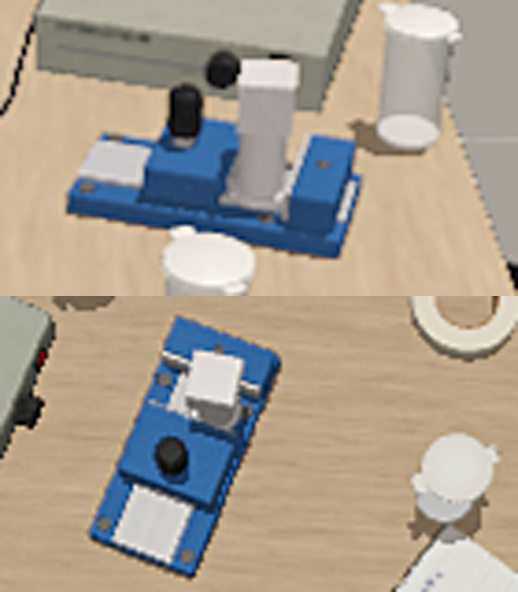

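Side crop: the camera-facing (-y) face of the head looks plain. In the top crop the knob is centred on the jaw, and the block sits slightly right of the vise axis. I'll grip the knob and open the jaw now, checking the wrist view first.

```bash
cat >> h.py <<'E'
from scipy.spatial.transform import Rotation as Ro
YAW=np.deg2rad(-16.8); VX=np.array([np.cos(YAW),np.sin(YAW),0]); VY=np.array([-np.sin(YAW),np.cos(YAW),0])
def quat(y,z):
    y=np.array(y,float);z=np.array(z,float);q=Ro.from_matrix(np.column_stack([np.cross(y,z),y,z])).as_quat();return q[[3,0,1,2]]
def rot(q): return Ro.from_quat(np.array(q)[[1,2,3,0]]).as_matrix()
E
python3 - <<'E'
from h import *
from bench import *
D=[0,0,-1]
k=np.array([.4770,-.2341,0])
for s in(1,-1): print(s,inverse_kinematics(k+[0,0,.2],quat(s*VY,D)))
q=min((quat(s*VY,D) for s in(1,-1)),key=lambda q:abs(inverse_kinematics(k+[0,0,.2],q)[5]))
move_to(k+[0,0,.2],q)
g=get_image("wrist");cv2.imwrite("pics/w0.png",g["frame"]);np.savez("w0.npz",**g)
s=state();R=rot(s["ee_rot"]);V=g["view"];c=-V[:3,:3].T@V[:3,3]
print(s["time"],s["ee_pos"],"cam in tool",R.T@(c-s["ee_pos"]),"look",R.T@(-V[2,:3]),"right",R.T@V[0,:3]);print(proj(g,k+[0,0,.082]),proj(g,[.5265,-.260,.108]))
E
```

```text
1 [-5.20272777e-01 -9.79205126e-02  1.47341013e+00 -4.44089210e-16
  1.76610303e+00 -1.79785379e+00]
-1 [-5.20272777e-01 -9.79205126e-02  1.47341013e+00 -4.44089210e-16
  1.76610303e+00  1.34373886e+00]
1.6 [ 0.47672869 -0.23490164  0.20005052] cam in tool [ 0.06783217  0.00019434 -0.15360249] look [-2.50637675e-01 -5.17303308e-04  9.68080827e-01] right [3.84373918e-04 9.99999725e-01 6.33874500e-04]
[252.68893787 188.0755901 ] [266.50165629 125.27640758]
```

View pics/w0.png

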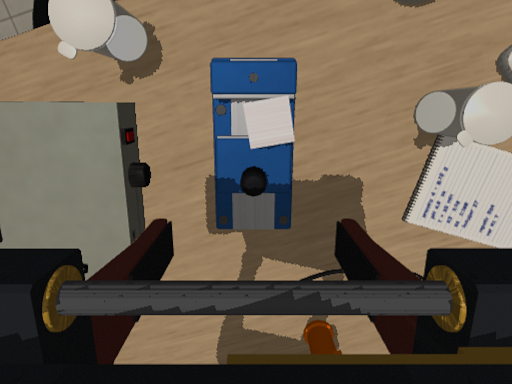

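Wrist view: the knob is at (253,181) and the head at (269,122), turned about 10° to the vise, which matches the estimate. I'll grip the knob and slide the jaw.

```bash
python3 - <<'E'
from h import *
from bench import *
g=np.load("w0.npz");P=cloud(g);m=(P[...,2]>.07)&(P[...,2]<.09);m[:150]=0;m[215:]=0;m[:,:220]=0;m[:,290:]=0
print("knob",P[m].mean(0),P[m].min(0),P[m].max(0))
h=(P[...,2]>.103)&(P[...,2]<.115);h[160:]=0;h[:,:225]=0;h[:,310:]=0
print("head",P[h].mean(0),cv2.minAreaRect(P[h][:,:2].astype(np.float32)*1000))
k=np.r_[P[m][:,:2].mean(0),0] if m.sum()>50 else np.array([.477,-.2341,0])
k=(k+[.477,-.2341,0])/2
e=.059  # TCP height: grasp point 11 mm above it
move_l(k+[0,0,e+.001],.12)
close();s=state();print("gap",s["finger_gap"],s["ft_force"],s["ee_pos"])
assert .018<s["finger_gap"]<.03
move_l(s["ee_pos"]-.040*VX,.05);s=state();print(s["ee_pos"],s["ft_force"],s["finger_gap"],s["time"])
gripper_open();move_l(state()["ee_pos"]+[0,0,.2],.2)
g=get_image("top");cv2.imwrite("pics/t1.png",g["frame"]);np.savez("t1.npz",**g);print(state()["time"])
E
```

```text
knob [ 0.48174614 -0.23560389  0.08008683] [ 0.4691665  -0.24669571  0.07024054] [ 0.49222696 -0.2237778   0.08330405]
head [ 0.52873983 -0.26223971  0.10746647] ((528.365234375, -262.14306640625), (34.0081787109375, 34.091575622558594), 82.91071319580078)
gap 0.023137252967244636 [ 0.29221218 -0.25302123 -0.24371976] [ 0.47935462 -0.23487797  0.05996361]
[ 0.44032693 -0.22301896  0.059946  ] [-2.07112609  1.73758403  0.62155306] 0.023245744445278074 4.8833
7.1667
```

```bash
cat >> h.py <<'E'
def look(head,az,el,dist):
    a,e=np.deg2rad([az,el]);d=np.array([np.cos(a)*np.cos(e),np.sin(a)*np.cos(e),-np.sin(e)])
    r=np.cross(d,[0,0,1]);r/=np.linalg.norm(r);u=np.cross(r,d)
    x=-.25*d+.968*u;z=.968*d+.25*u;R=np.column_stack([x,np.cross(z,x),z]);R=Ro.from_matrix(R)
    return head-dist*d-R.as_matrix()@[.0678,.0002,-.1536],R.as_quat()[[3,0,1,2]]
E
python3 - <<'E'
from h import *
from bench import *
g=np.load("t1.npz");P=cloud(g);hsv=cv2.cvtColor(g["frame"],cv2.COLOR_BGR2HSV)
m=(P[...,2]>.073)&(P[...,2]<.09);m[:160]=0;m[220:]=0;m[:,:215]=0;m[:,260:]=0;m&=hsv[...,2]<70
print("knob now",P[m].mean(0) if m.any() else None)
B=P[100:230,90:206];print("box z",np.percentile(B[...,2],[50,90,99]))
head=np.array([.5275,-.261,.09])
for az in(-20,-40,-60,-80):
  for el in(35,45,55):
    for d in(.25,.32):
      try:p,q=look(head,az,el,d);j=inverse_kinematics(p,q)
      except Exception as ex:j=None
      if j is not None:print(az,el,d,p.round(3),np.round(j,2))
E
```

```text
knob now [ 0.43775776 -0.22236708  0.08021348]
box z [0.06929747 0.61793835 0.64417244]
```

```bash
python3 - <<'E'
from h import *
from bench import *
head=np.array([.5275,-.261,.09])
pl=np.array([.0678,.0002,-.1536]);lk=np.array([-.2506,0,.968])
n=0
for az in range(-110,31,20):
  for el in(30,40,50,60,68):
    best=None
    for d in(.2,.26,.32):
      for roll in range(0,360,30):
        p,q=look(head,az,el,d);R=rot(q)
        a=np.deg2rad([az,el]);dd=R@np.array([-.2506,0,.968])
        R2=Ro.from_rotvec(np.deg2rad(roll)*dd/np.linalg.norm(dd)).as_matrix()@R
        p=head-d*dd-R2@pl;q=Ro.from_matrix(R2).as_quat()[[3,0,1,2]]
        try:j=inverse_kinematics(p,q)
        except Exception:j=None
        if j is not None and p[2]>.16:
          c=np.abs(np.array(j)-state()["joint_pos"]).max()
          if best is None or c<best[0]:best=(c,d,roll,p.round(3),np.round(j,2))
    if best:print(az,el,best)
E
```

```text
-110 30 (np.float64(0.8072687351799815), 0.32, 210, array([ 0.556, -0.142,  0.187]), array([ 0.12,  0.14,  1.45, -0.81,  1.78,  0.85]))
-110 40 (np.float64(0.6600330122742638), 0.26, 210, array([ 0.534, -0.203,  0.169]), array([-0.05,  0.01,  1.55, -0.66,  1.63,  0.74]))
-110 50 (np.float64(0.5997390827999906), 0.26, 240, array([ 0.523, -0.206,  0.171]), array([-0.09, -0.13,  1.66, -0.6 ,  1.53,  1.23]))
-110 60 (np.float64(0.41275877510072073), 0.26, 240, array([ 0.517, -0.22 ,  0.178]), array([-0.22, -0.19,  1.65, -0.41,  1.5 ,  1.11]))
-110 68 (np.float64(0.2948447866730588), 0.32, 240, array([ 0.521, -0.21 ,  0.238]), array([-0.29, -0.2 ,  1.53, -0.26,  1.6 ,  1.03]))
-90 30 (np.float64(0.8333950316934328), 0.32, 210, array([ 0.514, -0.139,  0.187]), array([ 0.16, -0.2 ,  1.79, -0.83,  1.55,  0.63]))
-90 40 (np.float64(0.7421154469820644), 0.26, 240, array([ 0.504, -0.197,  0.161]), array([-0.01, -0.35,  1.93, -0.74,  1.34,  1.03]))
-90 50 (np.float64(0.5399344177844085), 0.26, 240, array([ 0.504, -0.211,  0.171]), array([-0.15, -0.37,  1.86, -0.52,  1.34,  0.86]))
-90 60 (np.flo
[... 3444 characters left out ...]
 ,  1.93,  0.45,  1.39,  1.07]))
30 30 (np.float64(0.9365009454128906), 0.32, 120, array([ 0.406, -0.304,  0.179]), array([-1.3 , -0.44,  2.04,  0.94,  1.54,  1.94]))
30 40 (np.float64(0.7695366660647458), 0.32, 120, array([ 0.421, -0.295,  0.2  ]), array([-1.16, -0.49,  1.96,  0.75,  1.5 ,  2.1 ]))
30 50 (np.float64(0.6770105387641968), 0.26, 90, array([ 0.462, -0.268,  0.162]), array([-1.  , -0.52,  2.03,  0.68,  1.33,  1.65]))
30 60 (np.float64(0.4681212197130076), 0.32, 90, array([ 0.447, -0.276,  0.224]), array([-0.92, -0.51,  1.86,  0.47,  1.45,  1.79]))
30 68 (np.float64(0.45894120959234636), 0.32, 60, array([ 0.455, -0.276,  0.228]), array([-0.9 , -0.46,  1.81,  0.46,  1.48,  1.27]))
```

```bash
cat >> h.py <<'E'
def look2(head,az,el,d,roll):
    p,q=look(head,az,el,d);R=rot(q);dd=R@np.array([-.2506,0,.968])
    R2=Ro.from_rotvec(np.deg2rad(roll)*dd/np.linalg.norm(dd)).as_matrix()@R
    return head-d*dd-R2@np.array([.0678,.0002,-.1536]),Ro.from_matrix(R2).as_quat()[[3,0,1,2]]
E
python3 - <<'E'
from h import *
from bench import *
head=np.array([.5275,-.261,.09])
move_to(*look2(head,-70,50,.32,270))
g=get_image("wrist");np.savez("w1.npz",**g);cv2.imwrite("pics/w1.png",g["frame"]);print(state()["time"],proj(g,head),state()["ft_force"])
E
```

```text
7.9167 [254.44069468 190.39026657] [-0.06789952  0.3106906  -0.72019932]
```

View pics/w1.png

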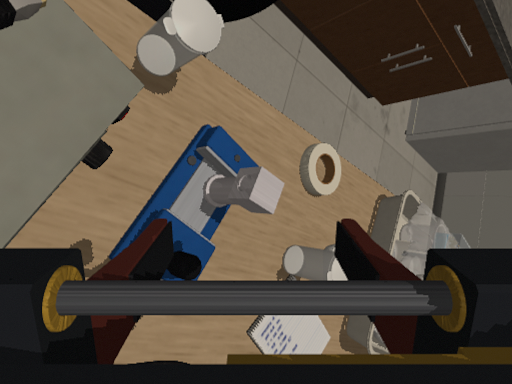

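The block head is at (260,190) and the jaw is open, with the knob at (185,265). I'll enlarge the head.

```bash
python3 - <<'E'
from h import *
f=cv2.imread("pics/w1.png")[150:230,190:300]
f=cv2.resize(f,None,fx=6,fy=6,interpolation=2);f=(255*(f/255.)**.6).astype(np.uint8);cv2.imwrite("pics/w1c.png",f)
g=np.load("w1.npz");
for n,az in(("+y",83),("-x",173),("+x",-7),("-y",-97)):
    a=np.deg2rad(az);print(n,proj(g,np.array([.5283,-.2615,.091])+.017*np.array([np.cos(a),np.sin(a),0])).round())
E
```

```text
+y [244. 182.]
-x [250. 205.]
+x [261. 175.]
-y [267. 197.]
```

View pics/w1c.png

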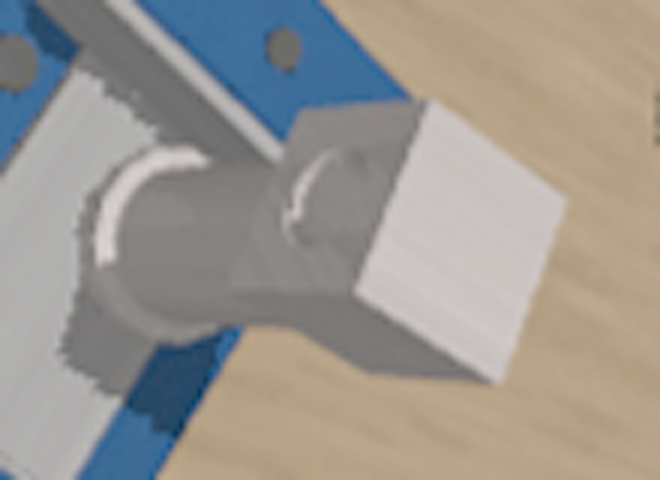

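The crop shows the hole at (320,195), which is pixel (243,182) in the wrist image. That is the face the projection calls +y, with normal at azimuth about 83°. So I'll grip across the block's other two faces, lift, and rotate. First an IK check.

```bash
cat > fin.py <<'E'
from h import *
a=np.deg2rad(-7);XB=np.array([np.cos(a),np.sin(a),0]);head=np.array([.5283,-.2618,0]);D=[0,0,-1]
def gq(s): return quat(s*XB,D)
def fq(s,phi):
    f=np.deg2rad(phi);d=np.array([np.cos(f),np.sin(f),0]);return quat(s*np.cross(d,[0,0,1]),d)
E
python3 - <<'E'
from fin import *
from bench import *
for s in(1,-1):
    for z in(.25,.078,.35): print(s,z,np.round(inverse_kinematics(head+[0,0,z],gq(s)),2))
    for phi in(-60,-45,-27,-10,10):
      for r in(.5,.6,.7):
        for z in(.35,.45):
          az=np.deg2rad(phi)
          j=inverse_kinematics([r*np.cos(az),r*np.sin(az),z],fq(s,phi))
          if j is not None and phi in(-60,-27):print(s,phi,r,z,np.round(j,2))
E
```

```text
1 0.25 [-0.52  0.07  1.22 -0.    1.85 -0.4 ]
1 0.078 [-0.52  0.09  1.51 -0.    1.55 -0.4 ]
1 0.35 [-0.52  0.12  0.98 -0.    2.04 -0.4 ]
1 -60 0.7 0.35 [-1.14 -0.55  2.17  2.04  0.11 -0.48]
1 -60 0.7 0.45 [-1.14 -0.6   2.02  0.58  0.17  0.99]
1 -27 0.7 0.35 [-0.57 -0.55  2.17  2.04  0.11 -0.48]
1 -27 0.7 0.45 [-0.57 -0.6   2.02  0.58  0.17  0.99]Traceback (most recent call last):
  File "<stdin>", line 4, in <module>
    return _wrapfunc(a, 'round', decimals=decimals, out=out)
    return _wrapit(obj, method, *args, **kwds)
    result = getattr(arr, method)(*args, **kwds)
TypeError: unsupported operand type(s) for *: 'NoneType' and 'float'
```

```bash
python3 - <<'E'
from fin import *
from bench import *
q=gq(1)
move_to(head+[0,0,.25],q)
move_l(head+[0,0,.079],.12)
close();s=state();print("gap",s["finger_gap"],s["finger_force"],s["ee_pos"],s["ft_force"])
assert .03<s["finger_gap"]<.038
move_l(s["ee_pos"]+[0,0,.03],.05);print(state()["finger_gap"],state()["ft_force"])
move_l(s["ee_pos"]+[0,0,.29],.15);s=state();print(s["finger_gap"],s["ft_force"],s["time"],s["ee_pos"],s["joint_pos"])
C=[]
lo=np.array([-2.87,-.86,.17,-1.51,.06,-2.65]);hi=np.array([2.87,2.18,2.46,4.65,2.69,2.65])
for r in(.45,.5,.55,.6,.65,.7):
 for az in(-60,-45,-30,-15):
  for off in(-60,-45,-30,-15,15,30,45,60):
   for z in(.35,.42):
    A=np.deg2rad(az);p=[r*np.cos(A),r*np.sin(A),z];j=inverse_kinematics(p,fq(1,az+off))
    if j is None or min((j-lo).min(),(hi-j).min())<.12:continue
    C.append((np.abs(j-s["joint_pos"]).max(),r,az,off,z,np.round(j,2)))
C.sort(key=lambda c:c[0])
for c in C[:8]:print(c)
g=get_image("side");cv2.imwrite("pics/s2.png",g["frame"])
E
```

```text
gap 0.033936211749223746 29.96696411864832 [ 0.52827586 -0.26181573  0.07893339] [ 1.01263725  0.02527929 -0.09277134]
0.033724776813142635 [-0.47204532 -0.38940226 -1.71564218]
0.03365658456888622 [ 0.55068839  0.12577491 -2.01912923] 14.2833 [ 0.5281904  -0.26177875  0.36806862] [-5.17826859e-01  1.41770330e-01  9.27853557e-01 -2.72791344e-05
  2.07342412e+00 -3.95650169e-01]
(np.float64(1.4291892105966184), 0.65, -60, 15, 0.42, array([-1.42, -0.69,  2.13,  1.4 ,  0.64,  0.21]))
(np.float64(1.4291892105966184), 0.65, -45, 15, 0.42, array([-1.16, -0.69,  2.13,  1.4 ,  0.64,  0.21]))
(np.float64(1.4291892105966184), 0.65, -30, 15, 0.42, array([-0.9 , -0.69,  2.13,  1.4 ,  0.64,  0.21]))
(np.float64(1.4291892105966184), 0.65, -15, 15, 0.42, array([-0.63, -0.69,  2.13,  1.4 ,  0.64,  0.21]))
(np.float64(1.4848991436506274), 0.7, -60, 15, 0.42, array([-1.37, -0.52,  2.02,  1.47,  0.59,  0.12]))
(np.float64(1.4848991436506274), 0.7, -45, 15, 0.42, array([-1.11, -0.52,  2.02,  1.47,  0.59,  0.12]))
(np.float64(1.4848991436506274), 0.7, -30, 15, 0.42, array([-0.85, -0.52,  2.02,  1.47,  0.59,  0.12]))
(np.float64(1.4848991436506274), 0.7, -15, 15, 0.42, array([-0.59, -0.52,  2.02,  1.47,  0.59,  0.12]))
```

View pics/s2.png

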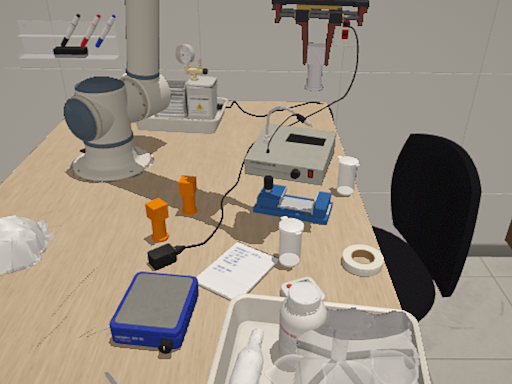

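The block hangs upright in the gripper at (315,65). The jaw is open and the vials and tape are in place. Now I'll turn the hole upward.

```bash
python3 - <<'E'
from fin import *
from bench import *
A=np.deg2rad(-30)
move_to([.7*np.cos(A),.7*np.sin(A),.42],fq(1,-15));hold(.5)
s=state();print(s["time"],s["ee_pos"],rot(s["ee_rot"]).round(3),s["finger_gap"],s["ft_force"],s["dq"].round(3))
gt=get_image("top");gs=get_image("side");np.savez("t3.npz",**gt);np.savez("s3.npz",**gs)
def crop(g,p,n,w=45,h=40):
    u,v=proj(g,p).astype(int);u=np.clip(u,w,511-w);v=np.clip(v,h,383-h);return cv2.resize(g["frame"][v-h:v+h,u-w:u+w],None,fx=n,fy=n,interpolation=2)
p=s["ee_pos"]+.02*rot(s["ee_rot"])[:,2]
print(proj(gt,p),proj(gs,p))
full=gt["frame"].copy();cv2.imwrite("pics/f3.png",np.vstack([np.hstack([crop(gt,p,4),crop(gs,p,4)]),np.hstack([cv2.resize(full[90:230,180:350],(360,272)),cv2.resize(gs["frame"][90:300,190:410],(360,272))])]))
E
```

```text
16.1667 [ 0.60635159 -0.34991434  0.42001033] [[ 0.    -0.259  0.966]
 [ 0.    -0.966 -0.259]
 [ 1.     0.    -0.   ]] 0.03370362059970307 [ 0.50240547  0.26467125 -1.84491255] [-0.002 -0.001  0.003  0.002  0.001 -0.001]
[296.04743249  79.51621699] [378.26162761  45.21963443]
```

View pics/f3.png

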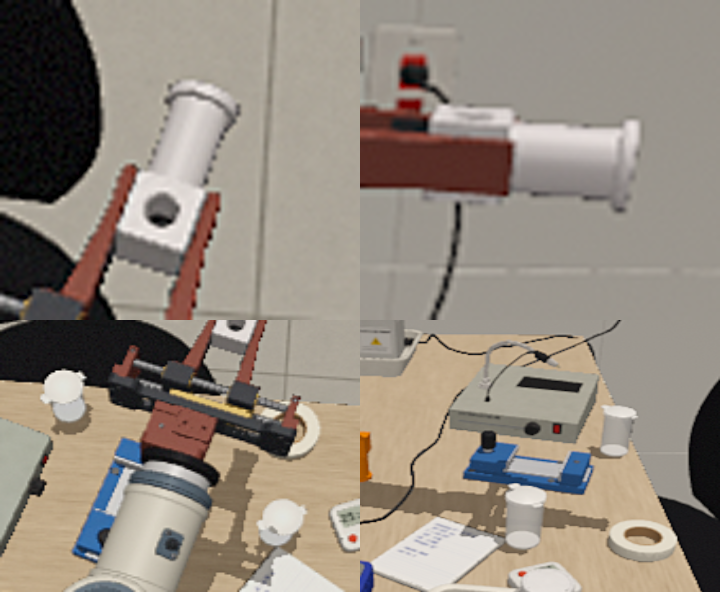

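Top crop: the hole (160,208) faces the ceiling. Side crop: the shank is level. The block may overhang the bench edge, so I'll swing joint 1 to bring it over the bench and check its tilt by fitting a plane to the hole face.

```bash
python3 - <<'E'
from fin import *
from bench import *
j=np.array(state()["joint_pos"]);j[0]-=.3;movej(j);hold(.5)
s=state();R=rot(s["ee_rot"]);g=get_image("top");P=cloud(g);c=s["ee_pos"]-.009*R[:,2]
L=(P-c)@R  # tool coords
ok=g["depth"]>0
m=ok&(abs(L[...,1])<.014)&(L[...,2]>-.014)&(L[...,2]<.016)&(L[...,0]>.012)&(L[...,0]<.022)
Q=P[m];A=np.c_[Q[:,:2]-Q[:,:2].mean(0),np.ones(len(Q))];w=np.linalg.lstsq(A,Q[:,2],rcond=None)[0];print(len(Q),"slope",w)
sh=ok&(abs(L[...,1])<.004)&(L[...,2]>.022)&(L[...,2]<.064)&(L[...,0]>.005)&(L[...,0]<.025)
print("shank slope",np.polyfit(L[sh][:,2],L[sh][:,0],1) if sh.sum()>5 else sh.sum())
print(s["time"],s["ee_pos"],s["finger_gap"],s["ft_force"],s["dq"].round(3))
h=get_image("side");T=cloud(g)
cv2.imwrite("pics/last.png",np.vstack([g["frame"][40:280,120:420],h["frame"][20:300,180:480]]))
E
```

```text
144 slope [-0.02818064  0.02114251  0.43556699]
shank slope [0.05189596 0.01171791]
17.6 [ 0.47602547 -0.51325631  0.42000263] 0.033999391433981827 [ 0.10614735  0.85575864 -0.90304285] [-0.005 -0.     0.     0.001  0.001 -0.   ]
```

View pics/last.png

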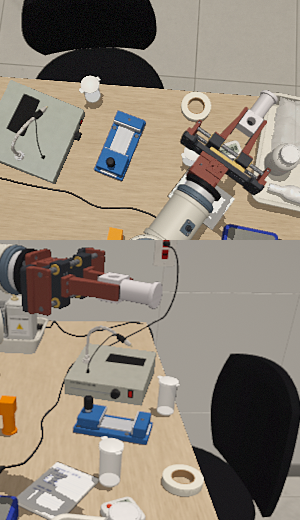

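The hole faces up to within about 2°. The jaw is open, the vials and tape haven't moved, and the block is held still at about 0.42 m over the bench. Handing in.

```bash
python3 -c "
from bench import *
hold(.3);print(job_done())"
```

```text
the job is handed in; nothing more can be done
None
```

The job is handed in (no verdict came back): I slid the jaw about 40 mm open and left it there, and the block is held still about 0.42 m above the bench with its hole facing up to within about 2°; the vials and tape roll look undisturbed in the final pictures.

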